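Lock the drive wheel and press its keyed axle home

ROBOT

A 6-joint arm with a two-finger parallel gripper is mounted at the origin on the work surface. World frame = base frame: x ahead of the robot, y to its left, z up, the work surface at z = 0. Lengths are in mm, angles in rad, forces in N, time in s.
With the tool pointing down it reaches from about 275 to 825 mm from the base axis. Payload 4.9 kg.
Tool frame: the origin (TCP) lies at the very end of the fingers, on their centre line; the grasp point (between the pads) lies 19 mm behind it; z points along the fingers, y is the direction in which the jaws open and shut (so a half turn about z gives the same grasp; the last joint's range is limited). The gripper opens to 85 mm and grips with 20 to 120 N. Pads are 22 mm wide; open, the fingers measure 114 mm over their backs; the gripper's body (76 mm by 85 mm) begins 54 mm behind the grasp point. The pads swing forward as they close: fully open they stand 13 mm farther back than shut.
Start: joints at [-1.425, 0.326, -0.193, 1.052, 0, 1.437], TCP at [151.901, -528.625, 231.281] pointing down, gripper open.
Joint ranges: [-2.65, 2.65], [-0.97, 1.79], [-1.3, 1.35], [-1.93, 2.1], [-1.47, 1.37], [-3.14, 3.14]. Speed limits (rad/s): [2.57, 2.57, 3.14, 3.14, 3.14, 3.14].

INTERFACE

Orientations are given as [roll, pitch, yaw] about the fixed x, y, z axes, in that order (R = Rz(yaw) Ry(pitch) Rx(roll)).
In Python, from bench import bot, solve_ik, imaging gives the robot as it stands. Calls block until the motion is done:
- bot.move_ptp(position, orientation): joint-space move of the TCP to a pose.
- bot.movel(position, rot=None, max_speed=150, threshold=None): straight line of the TCP; rot=None keeps the orientation; max_speed is the mean speed in mm/s. With threshold (N) it stops when the force on the tool has changed by that much, and returns True; else False.
- bot.move_j(angles): joint-space move.
- bot.grip(opening, effort=None): opening from 0.0 (shut) to 1.0 (fully open); effort is the grip in N (None keeps the last); returns when the fingers have stopped.
- bot.dwell(seconds).
- solve_ik(position, orientation): joint angles nearest the present ones, or None.
- bot.get_state(): the state.
- imaging.capture(name): name is "side" or "top"; returns the picture (420x560x3 uint8, blue, green, red); there is no depth.
- imaging.camera_model(name): a dict with "K" (3x3 intrinsics, pixels), "position" and "rotation" of the camera in the world. Camera axes: x right, y up, looking along -z (the intrinsics and any distortion apply to the point x, -y, -z); pixel columns grow to the right and rows downward; lengths in mm; the calibration is good to about 2 mm. A picture is of the moment at which its call begins. camera_model takes no time and is no camera call.
A pose or a line that the arm cannot do raises bot.IKError and nothing moves.
- bot.sign_off(): hands the job in, once; it reports no verdict.
The state is a dict: "t": time; "qpos": joint angles; "joint_velocities": joint speeds; "effort": joint torques, N m; "tcp_pos": TCP position; "orientation": TCP orientation; "contact_force": force on the tool from outside, world axes, zero at the start; "wrist_torque": the same for the moment, N m; "opening": opening from 0.0 (shut) to 1.0 (fully open).
Only numpy, scipy, OpenCV 4.12 (cv2) and the standard library are available. Lean on these libraries where they do the work, as an engineer would, in place of code of your own. Each camera call takes 0.05 s, during which the arm holds its last target.

TASK

First lock the robot's drive wheel on its stand: take the lock pin out of its block, stand it upright all the way down in the lock hole of the wheel and let go of it. Then take the axle that has the key and collar out of the rack, push its keyed end down into the wheel's hub, turning it until the key slips into the keyway, and push on until the collar sits flat on the hub. Finish while still gripping the axle and pressing it down firmly (15 N or a little more), so that a colleague can tighten the grub screw; the pin stays in, and the plain shaft and the other loose things are left alone.

Things in the scene. Friction and masses are not known exactly. Their poses are not given: they have to be found in the camera images.
- pin_grip (a point): Lock pin, steel, upright in its block: knurled round head 20 mm across, 34 mm tall, on a stem 12 mm across, 42 mm long, tip chamfered; 0.11 kg. This point: centre of the head, 17 mm above the head's underside (the shoulder that rests on the wheel at the end), 59 mm above the tip; z along the pin, up.
- pin_block: Fixed aluminium block, 56 x 56 x 36 mm, origin under its centre. The pin's stem stands 24 mm deep in it, so that the head's underside is 18 mm above the block.
- lock_hole (a point): Centre of the lock hole's mouth, 74 mm above the table, level with the wheel's flat disc: the one 14 mm hole through the disc, ringed by a steel bush, 60 mm from the wheel's axis, opposite the keyway. Below it a 13.5 mm bore of the fixed stand lines up; together 56 mm deep. With the pin fully in, pin_grip is 17 mm above this point.
- wheel (a joint): Turn (rad, 0 as found) of the drive wheel: rubber tyre, aluminium disc, 180 mm across, 40 mm thick, lying flat on a low round stand 190 mm across, top 74 mm above the table. It turns easily about its upright axis and would turn along with the axle until the pin locks it.
- hub_mouth (a point): Centre of the bore's mouth on the top face of the wheel's hub (46 mm across, 12 mm above the disc, 86 mm above the table). z up; x points from the axis to the middle of the keyway. Bore 21.5 mm across, 52 mm deep, open below; keyway 8 mm wide, out to 15 mm from the axis, the whole depth.
- axle_grip (a point): Keyed axle, upright, 124 mm tall, 20 mm across, tip chamfered, 0.36 kg. From the tip: key 6 mm wide, reaching 14 mm from the axis, at 14 to 42 mm; collar 36 mm across at 44 to 52 mm; round shaft above, to grip. This point: on the axis, 92 mm above the tip; z up, x to the key's side. Fully home it is 48 mm above hub_mouth; with the key lying on the hub's face, 78 mm.
- rack: Fixed grey block, 62 x 160 x 30 mm, origin under its centre. Its two sockets, 95 mm apart along its y and 12 mm deep, hold the keyed axle and the plain shaft. The key's bottom is then 2 mm above the block. A black keyseat strip on the axle's upper shaft and top end is on the key's side.
- plain_shaft: Bystander: plain steel shaft, 20 mm across, 110 mm tall, without key or collar, standing in the rack's other socket. Origin at the centre of its foot.
- bearing: Bystander: ball bearing, 47 mm across, 14 mm high, lying flat. Origin at the centre of its underside.
- gearmotor: Bystander: small gearmotor lying on the table, about 110 x 40 x 39 mm. Origin under its middle.
- screwdriver: Bystander: screwdriver, 190 mm long, lying along its own x. Origin at its middle, on the table.
- hex_key: Bystander: L-shaped hex key, 100 x 35 x 8 mm, lying flat. Origin at the middle of its long leg.
- screw_tub: Bystander: round white tub of screws, 80 mm across, 34 mm high. Origin at the centre of its underside.
- caliper: Bystander: caliper, 200 mm long, lying flat. Origin at the middle of its beam.

How it is judged:
By the outcome, as a careful person would: the job done as asked, in the order asked, and still so for the second after the job is handed in, while the arm keeps its last pose, push and grip.
It also fails if it takes over 61 s, if anything falls off the work surface, if the arm or the gripper's body presses on something with over 40 N, if the wrist force passes 120 N, or if a joint passes its speed limit or range.

## Working session

There is one attempt and no reset: what is moved stays moved. The work goes in short steps, each a Python script; the robot and the scene stay as the last script left them, time stands still between calls to the robot, and variables do not carry over. Pictures are saved under pics/ and viewed, and the job is handed in when it is done.

```bash
ls; mkdir -p pics
python3 - <<'E'
from bench import bot, solve_ik, imaging
import cv2
for n in("side","top"):
    cv2.imwrite(f"pics/{n}0.png",imaging.capture(n)); print(imaging.camera_model(n))
print(bot.get_state())
E
```

```text
pics
{'K': array([[500.49031876,   0.        , 282.64932903],
       [  0.        , 500.49031876, 205.69889147],
       [  0.        ,   0.        ,   1.        ]]), 'position': array([ 235.37049484, -792.17008143,  646.89312358]), 'rotation': array([ 0.99435672,  0.01223938, -0.3769724 ])}
{'K': array([[450.9508846 ,   0.        , 277.71263092],
       [  0.        , 450.9508846 , 210.12863452],
       [  0.        ,   0.        ,   1.        ]]), 'position': array([ 495.76807117,    3.39437423, 1117.61020561]), 'rotation': array([ 0.03648837, -0.00868496, -1.54761439])}
{'t': 0.1, 'qpos': array([-1.42519383e+00,  3.26849893e-01, -1.93468945e-01,  1.05200222e+00,
        8.91018495e-06,  1.43660408e+00]), 'joint_velocities': array([ 0.00160467, -0.00161671,  0.00198055,  0.00130403,  0.00076262,
       -0.00110916]), 'effort': array([ 4.73805412e-04, -4.44240868e+01,  2.63038105e+01,  7.93426152e-03,
       -1.77609527e-04,  1.54796214e-05]), 'tcp_pos': array([ 151.82992142, -528.09571356,  230.59662866]), 'orientation': array([-3.14008283e+00, -2.12823180e-04,  2.79794570e-01]), 'contact_force': array([-0.68153549,  0.35756648,  0.51423037]), 'wrist_torque': array([-0.02466369, -0.01624049,  0.00041523]), 'opening': 1.0015793570320215}
```

View pics/side0.png

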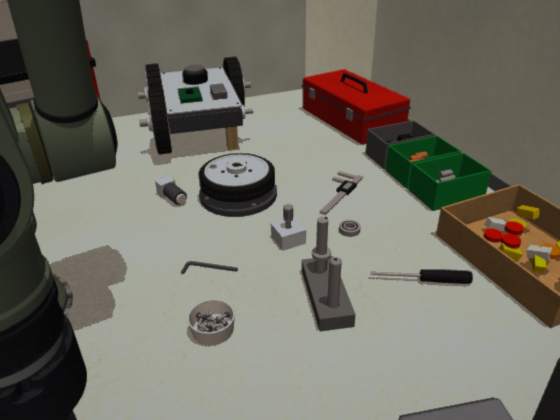

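View pics/top0.png

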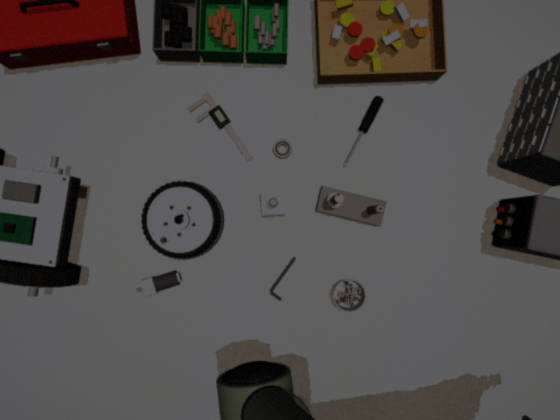

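The side picture shows the wheel at about (237,178), the pin at (288,215), the keyed axle at (322,240) and the plain shaft at (335,280). In the top picture they are at (180,220), (272,203), (336,200) and (377,209). I'll zoom in next.

```bash
cat > h.py <<'E'
import numpy as np, cv2
from scipy.spatial.transform import Rotation as R
from bench import bot, solve_ik, imaging
def cam(n):
    m=imaging.camera_model(n); return m['K'],np.array(m['position']),R.from_euler('xyz',m['rotation']).as_matrix()
def ray(n,u,v):
    K,p,Rm=cam(n); d=np.linalg.inv(K)@[u,v,1]; return p,Rm@(d*[1,-1,-1])
def plane(n,u,v,z):
    p,d=ray(n,u,v); return p+d*(z-p[2])/d[2]
def proj(n,X):
    K,p,Rm=cam(n); c=Rm.T@(np.array(X,float)-p); c=c*[1,-1,-1]; q=K@c; return q[:2]/q[2]
def tri(a,b):
    (p1,d1),(p2,d2)=ray('side',*a),ray('top',*b)
    A=np.stack([d1,-d2],1); s=np.linalg.lstsq(A,p2-p1,rcond=None)[0]
    x,y=p1+s[0]*d1,p2+s[1]*d2; return (x+y)/2,np.linalg.norm(x-y)
def crop(img,x0,y0,w,h,f,name):
    cv2.imwrite(name,cv2.resize(np.clip(img[y0:y0+h,x0:x0+w].astype(float)*1.5,0,255).astype('uint8'),None,fx=f,fy=f,interpolation=cv2.INTER_CUBIC))
E
python3 - <<'E'
from h import *
t=cv2.imread('pics/top0.png');s=cv2.imread('pics/side0.png')
crop(t,135,175,95,90,6,'pics/t_wheel.png')
crop(t,250,180,140,50,5.5,'pics/t_rack.png')
crop(s,190,145,95,70,8,'pics/s_wheel.png')
crop(s,265,195,95,135,4.4,'pics/s_rack.png')
for n,u,v in (('top',180,220),('side',238,170)): print(plane(n,u,v,74))
E
```

```text
[505.95412347 220.31798764  74.        ]
[512.84234693 214.54860534  74.        ]
```

View pics/t_wheel.png

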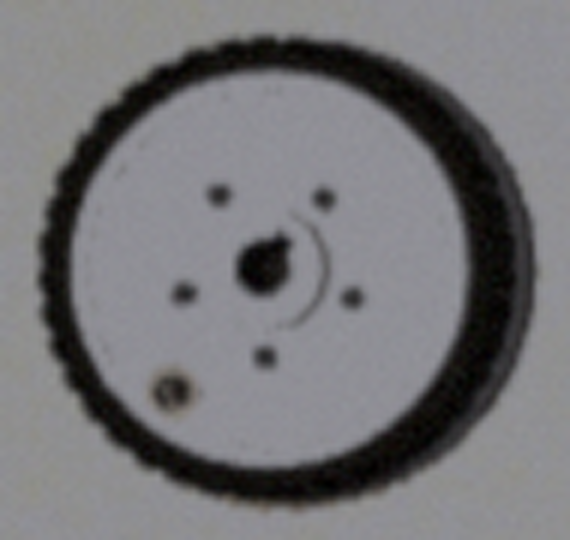

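View pics/t_rack.png

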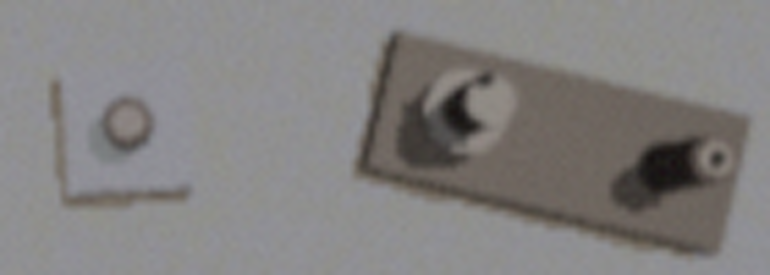

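View pics/s_wheel.png

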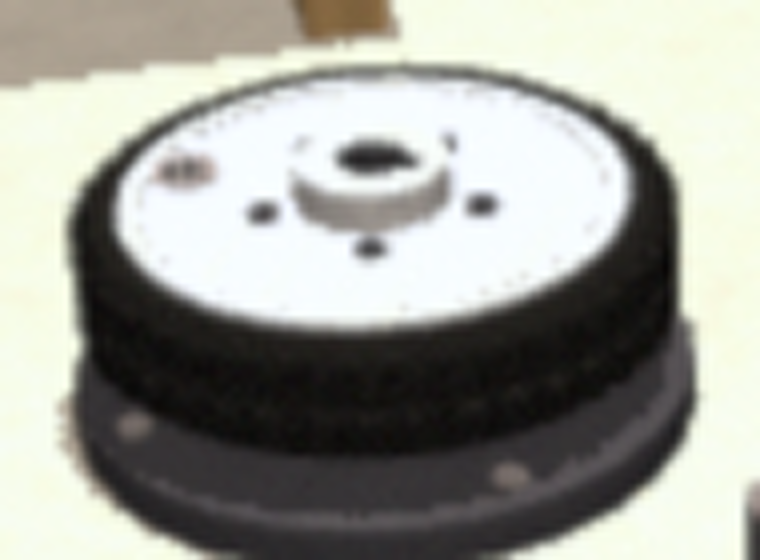

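View pics/s_rack.png

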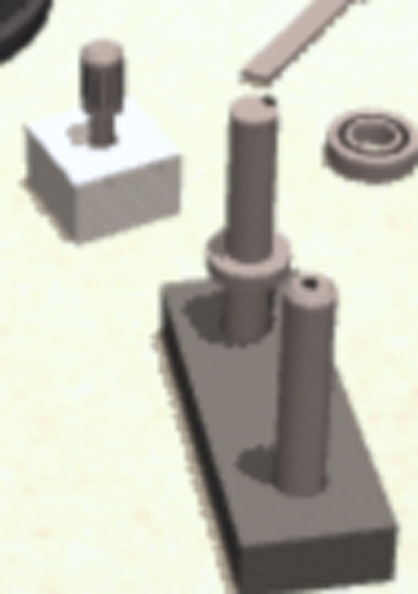

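```bash
cat > m.py <<'E'
from h import *
def comps(n,img,lo,hi,box,amin=6,amax=4000):
    x,y,w,h=box; g=cv2.cvtColor(img,cv2.COLOR_BGR2GRAY)[y:y+h,x:x+w]
    g=cv2.resize(g,None,fx=4,fy=4,interpolation=cv2.INTER_CUBIC)
    m=((g>=lo)&(g<=hi)).astype('uint8')
    N,_,st,ce=cv2.connectedComponentsWithStats(m)
    for i in range(1,N):
        a=st[i,4]/16
        if amin<a<amax: print(n,lo,hi,'c',np.round((ce[i]-1.5)/4+[x,y],2),'area',round(a,1),'bb',np.round(st[i,:4]/4+[x,y,0,0],1))
E
python3 - <<'E'
from m import *
t=cv2.imread('pics/top0.png');s=cv2.imread('pics/side0.png')
g=cv2.cvtColor(t,cv2.COLOR_BGR2GRAY); gs=cv2.cvtColor(s,cv2.COLOR_BGR2GRAY)
print(g[215:225,172:188]);print(g[236:246,158:170]);print(g[192:208,324:346]); print(g[196:210,264:280])
print(gs[212:220,280:298])
comps('wheel dark',t,0,60,(160,200,40,50))
comps('disc',t,75,255,(145,184,72,72),500)
comps('side',s,0,120,(205,155,60,35))
E
```

```text
[[96 95 95 84 75 54 36 31 22 12 21 56 88 96 95 81]
 [97 95 88 61 30 14 10 11  5  9 26 66 91 97 97 92]
 [96 95 71 36  8 10  3  7 14 14 35 81 93 96 95 94]
 [96 93 57 19  7  5  5  9 12 15 34 77 93 96 95 94]
 [97 93 54 13  8  4  8 18 15 20 29 72 90 96 96 95]
 [95 92 53 10  4  6  8 10 16 18 31 69 92 95 97 93]
 [96 93 58 28  6  5  3 13 11 23 44 77 92 96 97 95]
 [95 93 77 52 25 10  7 11 21 42 69 89 95 97 95 93]
 [96 95 91 76 56 34 25 33 43 69 89 94 96 96 96 87]
 [97 96 95 93 83 71 66 69 74 91 95 96 96 97 95 79]]
[[96 95 93 88 86 80 80 88 93 94 96 95]
 [95 95 86 78 69 64 64 71 84 93 95 97]
 [94 91 79 60 40 38 32 44 67 85 93 95]
 [95 88 69 45 45 38 23 25 53 80 88 95]
 [95 89 61 33 47 39 23 25 52 76 81 93]
 [96 88 71 38 35 45 33 32 58 79 87 93]
 [94 92 85 59 45 57 52 56 73 85 93 97]
 [93 94 92 80 70 68 74 82 88 94 96 95]
 [78 92 95 94 88 87 87 89 93 96 95 96]
 [45 76 90 94 94 95 91 94 95 96 97 95]]
[[70 70 70 70 71 72 71 74 78 79 79 78 76 72 68 66 69 69 70 71 69 70]
 [72 70 70 69 71 69 78 86 87 91 91 89 78 65 52 61 75 73 72 70 68 68]
 [71 70 71 70 70 77 89 92 92 90 82 76 62 43 39 61 83 83 75 7
[... 2788 characters left out ...]
   5.8   3.8]
wheel dark 0 60 c [161.44 248.33] area 10.1 bb [160.  246.8   5.2   3.2]
disc 75 255 c [179.54 219.14] area 3141.2 bb [147.2 187.2  65.2  65.2]
side 0 120 c [213.71 159.33] area 54.9 bb [205.  155.   23.8  12.8]
side 0 120 c [258.54 156.75] area 29.9 bb [249.8 155.   15.2   6.2]
side 0 120 c [236.4  164.27] area 36.1 bb [232.  162.5  10.5   4.5]
side 0 120 c [212.63 166.02] area 19.8 bb [209.8 164.5   6.8   3.8]
side 0 120 c [235.98 170.98] area 91.8 bb [226.5 166.5  19.8  11. ]
side 0 120 c [249.74 170.18] area 9.8 bb [248.2 169.2   4.    3. ]
side 0 120 c [222.41 171.19] area 8.9 bb [221.  170.2   3.8   3. ]
side 0 120 c [234.79 185.4 ] area 426.2 bb [205.  175.2  60.   14.8]
```

Run:
```python
from m import *
t=cv2.imread('pics/top0.png');s=cv2.imread('pics/side0.png')
comps('pinhead top',t,76,255,(266,197,13,12),8,60)
comps('pinhead side',s,0,110,(276,198,24,26),20)
comps('axle side',s,0,130,(300,205,45,66),20)
# side edge midpoints per row
g=cv2.cvtColor(s,cv2.COLOR_BGR2GRAY).astype(float)
def mids(r,c0,c1,th):
    row=g[r,c0:c1]; xs=np.arange(c0,c1); b=np.where(row<th)[0]; i,j=b[0],b[-1]
    l=xs[i]-(th-row[i])/(row[i-1]-row[i]); rr=xs[j]+(th-row[j])/(row[j+1]-row[j]); return l,rr
for r in (207,210,213,216,219): print('pin',r,mids(r,276,300,110))
for r in (220,225,230,235,240,244): print('axle',r,mids(r,308,338,130))
for n,u,v,z in (('wheel','t',0,0),): pass
W=plane('top',179.45,219.25,74); H=plane('top',163.21,239.84,74); Bh=plane('top',178.6,219.3,86)
print('top wheel',W,'hole',H,'dist',np.linalg.norm(W-H)); 
print('side wheel', plane('side',235.98,170.98,74), 'hole side',plane('side',212.63,166.02,74))
c=(t[180:230,315:390].astype(float)*2).clip(0,255).astype('uint8'); cv2.imwrite('pics/rk.png',cv2.resize(c[:40,:45],None,fx=14,fy=14,interpolation=cv2.INTER_CUBIC))
c=(s[205:275,300:350].astype(float)*1.5).clip(0,255).astype('uint8'); cv2.imwrite('pics/sk.png',cv2.resize(c,None,fx=8,fy=8,interpolation=cv2.INTER_CUBIC))
```

```text
pinhead top 76 255 c [272.8  201.58] area 27.6 bb [270.2 199.2   6.2   5.8]
pinhead side 0 110 c [287.7  214.85] area 144.8 bb [283.2 206.2  10.   17.8]
axle side 0 130 c [326.32 209.2 ] area 87.2 bb [319.5 205.   15.8  10. ]
axle side 0 130 c [321.34 251.46] area 1057.7 bb [300.5 216.5  41.5  54.5]
axle side 0 130 c [341.68 228.32] area 77.1 bb [338.2 220.8   6.8  15.5]
axle side 0 130 c [302.56 237.13] area 82.0 bb [300.  230.2   6.2  14.8]
pin 207 (np.float64(283.5882352941176), np.float64(292.06666666666666))
pin 210 (np.float64(282.69444444444446), np.float64(292.8030303030303))
pin 213 (np.float64(282.6849315068493), np.float64(292.8059701492537))
pin 216 (np.float64(282.7083333333333), np.float64(292.77941176470586))
pin 219 (np.float64(283.2692307692308), np.float64(292.43243243243245))
axle 220 (np.float64(316.74418604651163), np.float64(327.2))
axle 225 (np.float64(316.1034482758621), np.float64(327.80882352941177))
axle 230 (np.float64(316.12280701754383), np.float64(327.66153846153844))
axle 235 (np.float64(315.70454545454544), np.float64(327.6290322580645))
axle 240 (np.float64(315.5344827586207), np.float64(327.4791666666667))
axle 244 (np.float64(315.51724137931035), np.float64(327.1212121212121))
top wheel [507.65589988 221.63950397  74.        ] hole [459.34449644 257.52052627  74.        ] dist 60.17839698624104
side wheel [507.02142341 211.83911747  74.        ] hole side [462.46848038 257.15678451  74.        ]
```

View pics/rk.png

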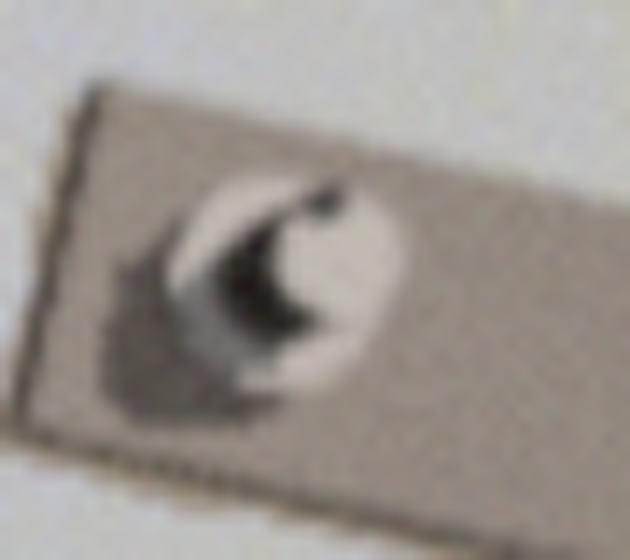

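View pics/sk.png

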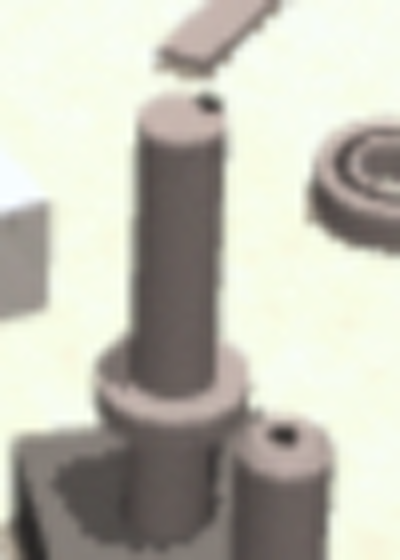

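Run:
```python
from m import *
t=cv2.imread('pics/top0.png');s=cv2.imread('pics/side0.png')
P=plane('top',272.8,201.7,88); A=plane('top',338.6,197.4,142); print('pin',P,'axle',A)
print('pin side proj mid-head',proj('side',[P[0],P[1],71]),'meas 287.75; d/dx',proj('side',[P[0]+1,P[1],71])-proj('side',[P[0],P[1],71]),'d/dy',proj('side',[P[0],P[1]+1,71])-proj('side',[P[0],P[1],71]))
print('axle side top',proj('side',[A[0],A[1],142]),'shaft mid',proj('side',[A[0],A[1],115]))
print('wheel hub side',proj('side',[507.66,221.64,86]),'hole',proj('side',[459.34,257.52,74]))
def ov(img,n,cs,box,f,name):
    x,y,w,h=box; im=cv2.resize((img[y:y+h,x:x+w]*1.6).clip(0,255).astype('uint8'),None,fx=f,fy=f,interpolation=cv2.INTER_CUBIC)
    for (c,r,z) in cs:
        p=[proj(n,[c[0]+r*np.cos(a),c[1]+r*np.sin(a),z]) for a in np.linspace(0,6.283,60)]
        q=((np.array(p)-[x,y]+.5)*f).astype(int); cv2.polylines(im,[q],True,(0,0,255),1)
    return im
cs=[(A,10,142),(A,18,70),(P,10,88)]
a=ov(t,'top',cs,(260,185,90,32),8,'');b=ov(s,'side',cs,(270,195,80,75),7,'')
W=[507.66,221.64];H=[459.34,257.52]
cw=[(W,90,74),(W,23,86),(W,10.75,86),(H,7,74)]
c=ov(t,'top',cw,(135,175,95,90),6,'');d=ov(s,'side',cw,(190,145,95,70),8,'')
for i,k in enumerate((a,b,c,d)): cv2.imwrite(f'pics/ov{i}.png',k)
```

```text
pin [552.56501323   7.00097203  88.        ] axle [ 562.30378286 -135.68974391  142.        ]
pin side proj mid-head [286.41724112 212.54452912] meas 287.75; d/dx [ 0.44845989 -0.1036297 ] d/dy [-0.18074698 -0.24827853]
axle side top [321.28113642 219.43563355] shaft mid [320.83432217 231.76953035]
wheel hub side [234.69241879 164.60840467] hole [211.32339061 166.19602934]
```

View pics/ov0.png

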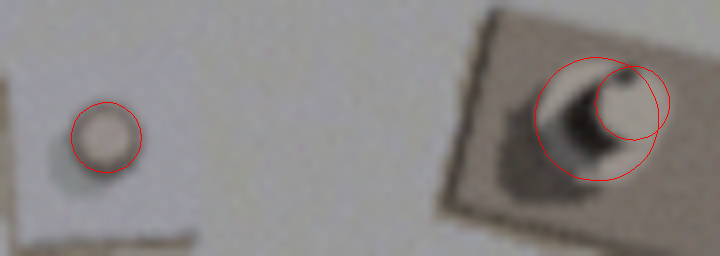

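View pics/ov1.png

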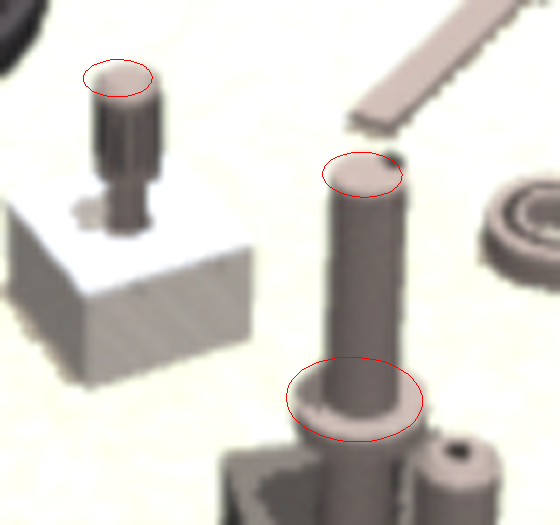

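View pics/ov2.png

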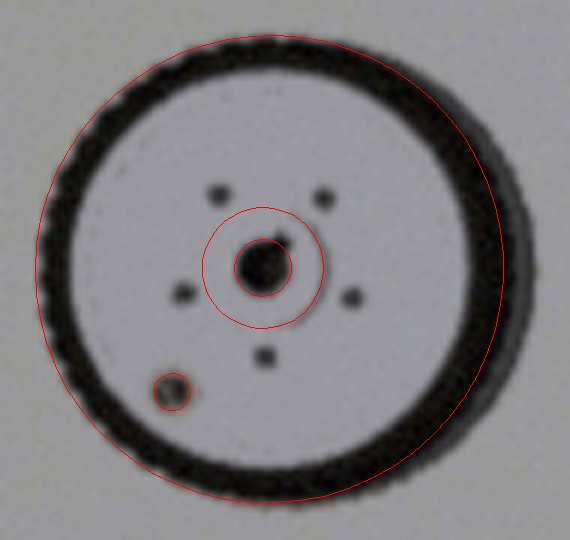

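View pics/ov3.png

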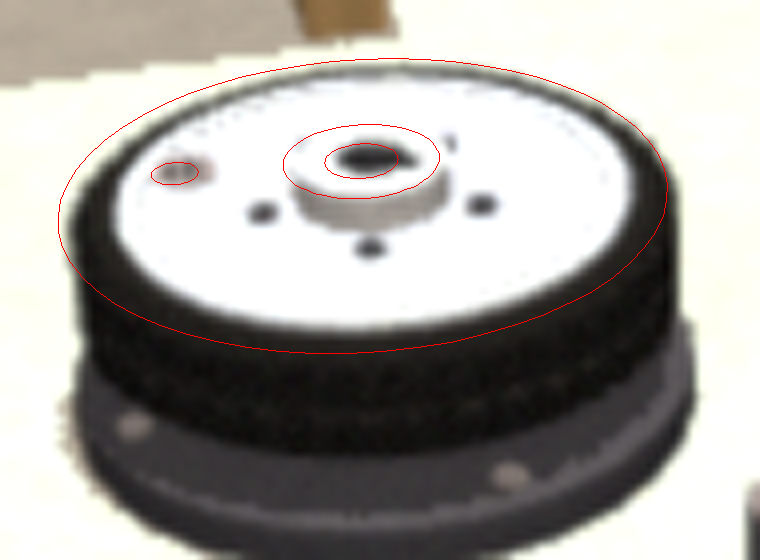

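Run:
```python
from m import *
S=plane('top',337.7,193.4,142);A=plane('top',338.6,197.4,142); d=S-A; print('key top',d,np.degrees(np.arctan2(d[1],d[0])))
s0=np.array([321.28+1.2,219.44]); S2=plane('side',325.6,217.4,142); A2=plane('side',*s0,142); d=S2-A2; print('key side',d,np.degrees(np.arctan2(d[1],d[0])))
W=np.array([507.66,221.64]);H=np.array([459.34,257.52]);P=np.array([552.57,7.0]);A=np.array([562.3,-135.7])
print('keyway',np.degrees(np.arctan2(*(W-H)[::-1])))
th=np.arctan2(*(W-H)[::-1])
for yaw in (th,th+np.pi):
  for X in ([*P,60],[*P,160],[*H,160],[*H,80]):
    print(round(yaw,2),X,np.round(solve_ik(X,[np.pi,0,yaw]),2) if solve_ik(X,[np.pi,0,yaw]) is not None else None)
for dg in range(-180,180,30):
  q=solve_ik([*A,91],[np.pi,0,np.radians(dg)]); r=solve_ik([*W,115],[np.pi,0,np.radians(dg)]); print(dg,None if q is None else np.round(q,2),None if r is None else np.round(r,2))
```

```text
key top [8.64867934 2.11390731 0.        ] 13.734928635653995
key side [7.88028733e+00 3.65423943e+00 5.68434189e-14] 24.878053656521136
keyway -36.59572081236479
-0.64 [np.float64(552.57), np.float64(7.0), 60] [-0.12  0.5  -0.41  0.66  0.   -2.62]
-0.64 [np.float64(552.57), np.float64(7.0), 160] [-0.12  0.39 -0.29  0.89  0.   -2.62]
-0.64 [np.float64(459.34), np.float64(257.52), 160] [ 0.37  0.34 -0.36  0.86  0.   -2.13]
-0.64 [np.float64(459.34), np.float64(257.52), 80] [ 0.37  0.44 -0.46  0.68  0.   -2.13]
2.5 [np.float64(552.57), np.float64(7.0), 60] [-0.12  0.5  -0.41  0.66  0.    0.52]
2.5 [np.float64(552.57), np.float64(7.0), 160] [-0.12  0.39 -0.29  0.89  0.    0.52]
2.5 [np.float64(459.34), np.float64(257.52), 160] [ 0.37  0.34 -0.36  0.86  0.    1.01]
2.5 [np.float64(459.34), np.float64(257.52), 80] [ 0.37  0.44 -0.46  0.68  0.    1.01]
-180 [-0.36  0.5  -0.3   0.76  0.   -0.36] [ 0.28  0.44 -0.35  0.79  0.    0.28]
-150 [-0.36  0.5  -0.3   0.76  0.   -0.89] [ 0.28  0.44 -0.35  0.79  0.   -0.25]
-120 [-0.36  0.5  -0.3   0.76  0.   -1.41] [ 0.28  0.44 -0.35  0.79  0.   -0.77]
-90 [-0.36  0.5  -0.3   0.76  0.   -1.94] [ 0.28  0.44 -0.35  0.79  0.   -1.29]
-60 [-0.36  0.5  -0.3   0.76  0.   -2.46] [ 0.28  0.44 -0.35  0.79  0.   -1.82]
-30 [-0.36  0.5  -0.3   0.76  0.   -2.98] [ 0.28  0.44 -0.35  0.79  0.   -2.34]
0 [-0.36  0.5  -0.3   0.76  0.    2.78] [ 0.28  0.44 -0.35  0.79  0.   -2.86]
30 [-0.36  0.5  -0.3   0.76  0.    2.25] [ 0.28  0.44 -0.35  0.79  0.    2.9 ]
60 [-0.36  0.5  -0.3   0.76  0.    1.73] [ 0.28  0.44 -0.35  0.79  0.    2.37]
90 [-0.36  0.5  -0.3   0.76  0.    1.21] [ 0.28  0.44 -0.35  0.79  0.    1.85]
120 [-0.36  0.5  -0.3   0.76  0.    0.68] [ 0.28  0.44 -0.35  0.79  0.    1.33]
150 [-0.36  0.5  -0.3   0.76  0.    0.16] [ 0.28  0.44 -0.35  0.79  0.    0.8 ]
```

Run:
```python
from m import *
bot.grip(0.5)
bot.move_ptp([553.5,7,125],[np.pi,0,2.503])
s=bot.get_state(); print(s['t'],s['tcp_pos'],s['orientation'],s['opening'],s['contact_force'])
t=imaging.capture('top');v=imaging.capture('side'); cv2.imwrite('pics/top1.png',t);cv2.imwrite('pics/side1.png',v)
print(proj('side',s['tcp_pos']),proj('top',s['tcp_pos']))
crop(v,230,100,120,120,5,'pics/s1.png'); crop(t,220,150,110,110,5,'pics/t1.png')
```

```text
3.0 [553.70302651   6.12252015 125.17099667] [3.14157056e+00 4.70060577e-04 2.50150509e+00] 0.49484561486094386 [ 1.44476858 -0.00826657  0.34065458]
[286.88702028 190.22981057] [273.17354967 200.26361439]
```

View pics/s1.png

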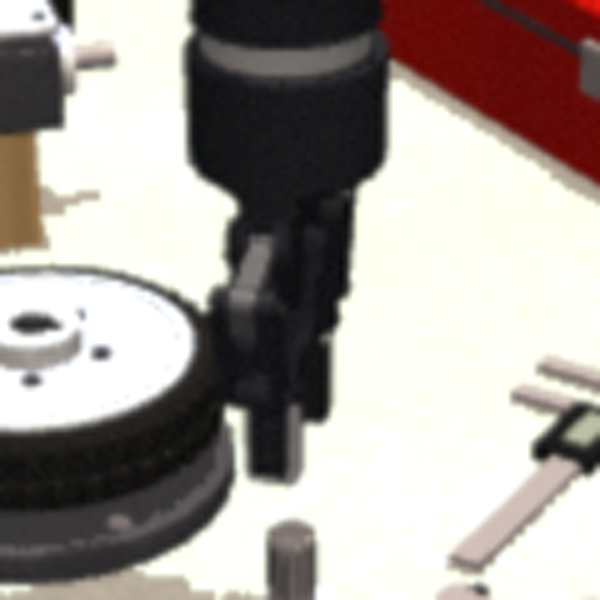

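View pics/t1.png

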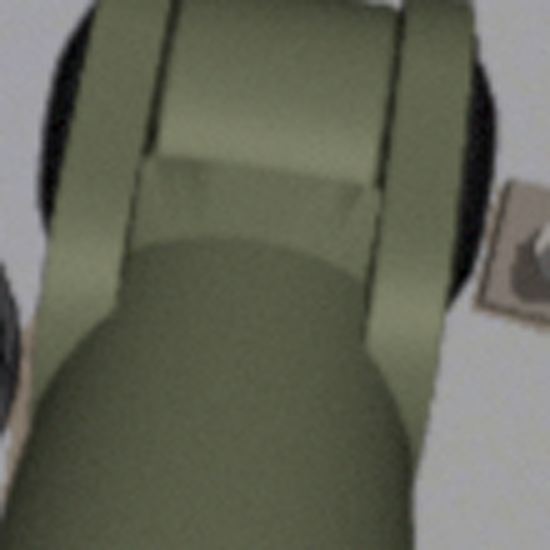

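Run:
```python
from m import *
s=bot.get_state(); p=s['tcp_pos']; print(s['t'],p)
v=cv2.imread('pics/side1.png'); g=cv2.cvtColor(v,cv2.COLOR_BGR2GRAY).astype(int)
for z in (190,230,270,300): print(z,proj('side',[p[0],p[1],z]))
for r in (113,116,119,122,125,128,131): 
    row=g[r,230:340]; b=np.where(row<70)[0]; b=b[(b>25)&(b<90)]; print(r,b[0]+230,b[-1]+230,(b[0]+b[-1])/2+230)
```

```text
3.1 [553.6544346    6.13267252 125.13869921]
190 [286.60663862 161.6125722 ]
230 [286.43913135 142.88949917]
270 [286.26373652 123.28479664]
300 [286.12667302 107.96456709]
113 267 319 293.0
116 267 319 293.0
119 267 306 286.5
122 268 306 287.0
125 268 306 287.0
128 268 306 287.0
131 268 306 287.0
```

```bash
cat >> h.py <<'E'
def st(tag=''):
    s=bot.get_state(); print(tag,'t%.2f'%s['t'],np.round(s['tcp_pos'],2),np.round(s['orientation'],3),'F',np.round(s['contact_force'],1),'M',np.round(s['wrist_torque'],2),'op %.3f'%s['opening']); return s
E
python3 - <<'E'
from m import *
st()
print(bot.movel([553.7,7.9,59.5],max_speed=90,threshold=8)); st('down')
bot.grip(0.0,60); st('grip')
v=imaging.capture('side'); cv2.imwrite('pics/side2.png',v); crop(v,230,140,110,110,5,'pics/s2.png')
E
```

```text
t3.10 [553.65   6.13 125.14] [3.142 0.    2.501] F [ 0.4  0.3 -0.4] M [ 0.01 -0.01 -0.  ] op 0.499
False
down t3.98 [554.13   7.84  59.89] [3.141e+00 1.000e-03 2.503e+00] F [ 0.2 -0.4 -0.1] M [ 0.03  0.02 -0.05] op 0.505
grip t4.31 [554.31   7.73  60.36] [3.141e+00 1.000e-03 2.503e+00] F [0.2 0.1 4.9] M [-0.12  0.18 -0.02] op 0.209
```

View pics/s2.png

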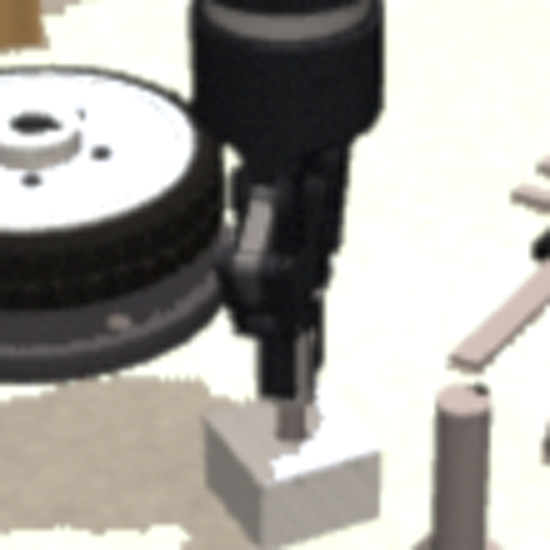

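Run:
```python
from m import *
bot.movel([553.9,7.9,150],max_speed=120); st('lift')
bot.movel([461.0,258.3,145],rot=[np.pi,0,2.503],max_speed=180); s=st('over')
bot.dwell(0.3); s=st('over')
v=imaging.capture('side'); cv2.imwrite('pics/side3.png',v); crop(v,160,90,110,110,5,'pics/s3.png')
p=s['tcp_pos'];print(proj('side',[p[0],p[1],98]))
```

```text
lift t5.27 [553.2    8.   149.17] [-3.141e+00 -1.000e-03  2.503e+00] F [ 0.6  0.9 -1.1] M [-0.01  0.    0.05] op 0.212
over t6.90 [461.28 257.67 144.98] [-3.141  0.     2.502] F [ 0.9  1.1 -0.1] M [ 0.03 -0.03  0.01] op 0.208
over t7.20 [461.2  257.92 145.01] [-3.142  0.     2.502] F [-0.1 -0.8 -0.8] M [-0.    0.01  0.02] op 0.209
[211.13512044 157.06875455]
```

View pics/s3.png

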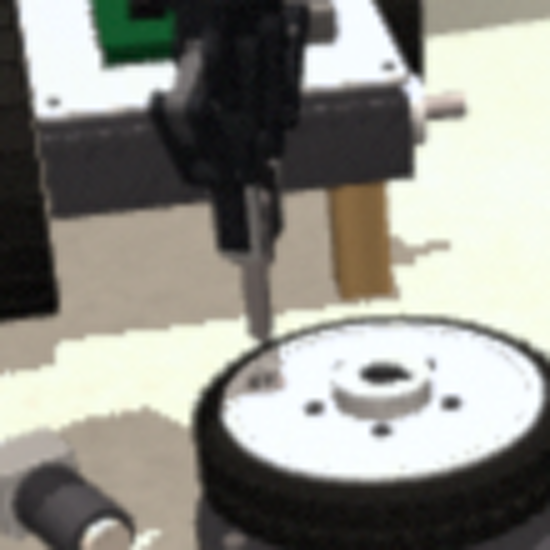

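The pin tip is at about (212,157), directly above the lock hole at (212,166). The lateral match is good, so I'll lower it.

Run:
```python
from m import *
r=bot.movel([461.0,258.6,110],max_speed=50,threshold=6); s=st('d1 %s'%r)
if s['tcp_pos'][2]<114:
    r=bot.movel([461.0,258.6,79.5],max_speed=40,threshold=12); st('d2 %s'%r)
```

```text
d1 False t8.10 [461.06 258.58 110.07] [-3.142  0.     2.503] F [-0.4 -0.1 -1.5] M [-0.05  0.09 -0.01] op 0.213
d2 True t8.81 [460.65 258.26  80.42] [-3.141 -0.     2.503] F [-0.3 -0.1  6.3] M [-0.11  0.15  0.01] op 0.212
```

Run:
```python
from m import *
bot.grip(0.5); s=st('rel')
bot.movel([460.8,258.4,150],max_speed=150); st('up')
A=np.array([562.3,-135.7])+[1.6,.8]
bot.move_ptp([*A,170],[np.pi,0,np.radians(-150)]); st('over axle'); 
t=imaging.capture('top');v=imaging.capture('side'); cv2.imwrite('pics/top4.png',t);cv2.imwrite('pics/side4.png',v)
crop(v,190,140,95,70,8,'pics/s4.png'); crop(t,135,175,95,90,6,'pics/t4.png'); crop(v,270,120,80,140,4,'pics/s4b.png')
```

```text
rel t9.17 [459.71 257.72  79.51] [-3.138e+00 -1.000e-03  2.503e+00] F [ 0.1 -0.9 -0.2] M [-0.02 -0.01 -0.06] op 0.501
up t9.78 [460.49 258.26 149.51] [-3.138e+00 -1.000e-03  2.503e+00] F [-0.8 -0.1 -0. ] M [-0.02  0.02 -0.03] op 0.497
over axle t11.44 [ 563.64 -134.18  169.49] [ 3.141 -0.    -2.618] F [ 0.2  0.1 -0.5] M [0.01 0.   0.01] op 0.499
```

View pics/s4.png

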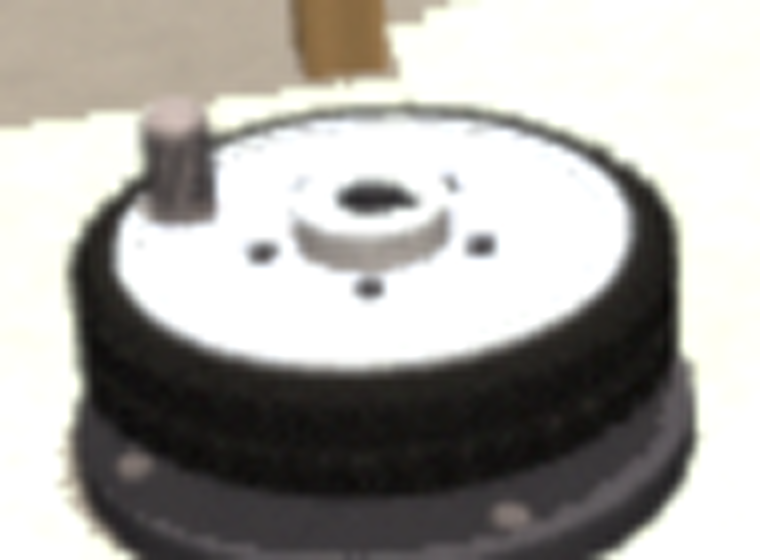

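View pics/t4.png

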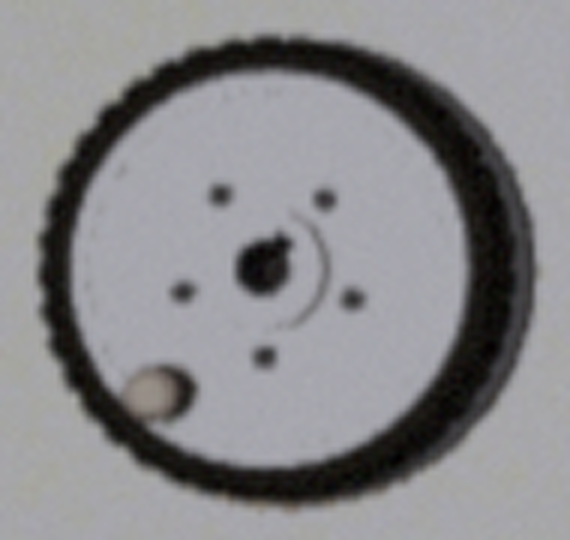

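View pics/s4b.png

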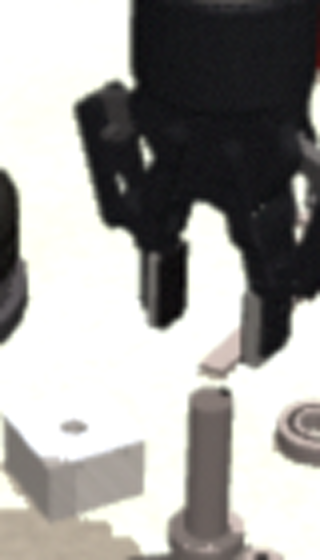

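The pin head sits flush on the disc at about (212,163), and the wheel hasn't turned. The open fingers straddle the axle, so I'll grasp it.

Run:
```python
from m import *
print(bot.movel([563.9,-134.9,91],max_speed=110,threshold=8)); st('down')
bot.grip(0.0,110); st('grip')
bot.movel([563.9,-134.9,185],max_speed=150); st('lift')
bot.dwell(0.2); s=st('lift')
v=imaging.capture('side');t=imaging.capture('top'); cv2.imwrite('pics/side5.png',v); cv2.imwrite('pics/top5.png',t);crop(v,270,90,90,140,4.2,'pics/s5.png')
```

```text
False
down t12.41 [ 564.42 -135.01   91.57] [-3.141e+00  1.000e-03 -2.618e+00] F [-0.3  0.5  0. ] M [-0.02  0.02 -0.05] op 0.501
grip t12.76 [ 564.62 -135.12   92.17] [-3.140e+00  1.000e-03 -2.618e+00] F [-0.5  0.9  5.9] M [0.11 0.21 0.  ] op 0.205
lift t13.53 [ 563.   -134.59  183.76] [ 3.140e+00 -1.000e-03 -2.618e+00] F [ 0.6  0.2 -5.3] M [-0.   -0.01  0.05] op 0.204
lift t13.73 [ 563.1  -134.59  183.66] [ 3.140e+00 -2.000e-03 -2.618e+00] F [ 1.2  0.1 -4.3] M [ 0.02  0.04 -0.  ] op 0.205
```

View pics/s5.png

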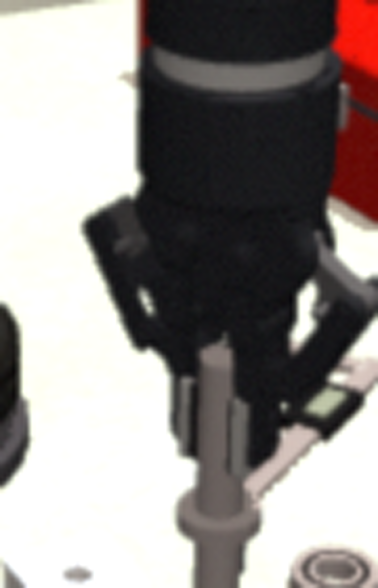

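Run:
```python
from m import *
bot.move_ptp([509.1,222.6,182],[np.pi,0,np.radians(-205.6)]); st('over'); bot.dwell(0.3); s=st('over')
v=imaging.capture('side'); cv2.imwrite('pics/side6.png',v); crop(v,185,80,110,130,4.5,'pics/s6.png')
p=s['tcp_pos']; print(proj('side',[p[0],p[1],110]),s['qpos'])
```

```text
over t15.27 [509.48 222.09 182.06] [-3.141e+00  1.000e-03  2.695e+00] F [ 1.3 -0.3 -3.5] M [-0.06  0.03  0.05] op 0.205
over t15.57 [509.42 222.01 181.97] [-3.142  0.     2.694] F [-0.1 -0.3 -3.9] M [-0.02 -0.02 -0.06] op 0.207
[234.70601484 155.32154913] [ 2.78200378e-01  3.73922818e-01 -2.54789104e-01  9.42070718e-01
 -8.10329994e-05  7.26039482e-01]
```

View pics/s6.png

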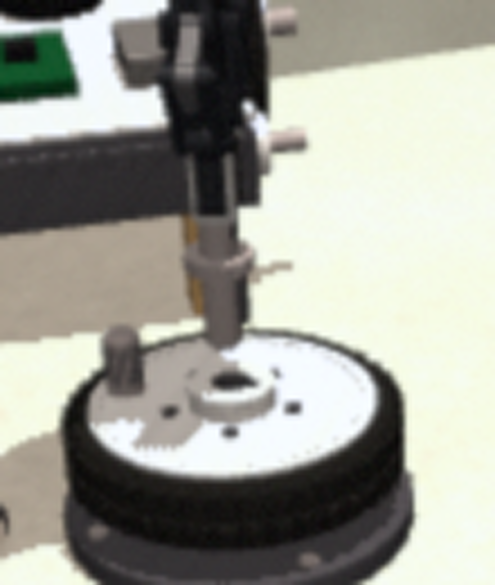

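Run:
```python
from m import *
v=cv2.imread('pics/side6.png'); g=cv2.cvtColor(v,cv2.COLOR_BGR2GRAY).astype(int)
print(g[133:158,224:246])
v0=cv2.imread('pics/side0.png');
crop(v,222,128,35,50,11,'pics/s6z.png')
p=[509.42,222.0]
for z in (150,130,112,108,86,80): print(z,proj('side',[*p,z]))
```

```text
[[107  92  64  66  69  58  57  59  62  62  59  56  48  55 110 131 156 165
  165 166 165 165]
 [107  94  72  71  73  59  57  60  61  61  60  56  51  52  79  97 135 158
  164 165 165 165]
 [108  99  79  74  73  59  56  60  61  62  61  57  52  54  72  86 119 136
  159 165 165 165]
 [107  95  79  75  74  64  58  60  62  62  61  58  55  65  79 104 116 119
  155 165 165 166]
 [106  86  72  72  74  73  70  65  65  66  67  70  77 101 106  98  89 109
  154 165 166 162]
 [107  90  64  62  68  72  73  72  71  72  77  99  98  98  94  76  67 104
  151 161 158 135]
 [107  92  62  55  59  63  65  67  67  68  75  79  77  74  72  62  62  93
  121 126 126 115]
 [107 101  71  55  56  59  61  62  64  63  66  63  61  64  61  59  76  99
  109 115 115 119]
 [108 104  75  57  58  59  60  61  62  62  62  61  59  60  50  48  91 105
  112 144 152 154]
 [109 105  82  60  63  61  57  60  62  63  62  60  55  46  36  42  97 112
  119 155 164 164]
 [108 106  84  62  65  58  55  58  61  62  62  59  55  41  31  44 114 145
  154 162 165 165]
 [108 105  84  61  65  60  56  58  59  63  61  59  54  42  30  46 118 157
  1
[... 715 characters left out ...]
0  58  52  59 121 127 136
  154 158 159 159]
 [160 160 160 156 139 117  82  60  59  60  61  61  59  52  53  86  85  82
   93  96  96  95]
 [119 112  97  91  79  68  54  55  58  60  61  60  59  54  61 108 116 102
   96  95  94  82]
 [ 65  63  66  67  80  93  77  61  59  61  60  60  59  59  87 136 147 150
  142 139 140 144]
 [ 91  97  99  99 103 109 101  81  67  61  63  65  68  92 140 159 163 165
  163 162 161 155]
 [107 107 108 111 113 113 111 103  88  74  85 101 107 143 162 166 167 167
  167 167 166 164]]
150 [233.58223218 139.73056225]
130 [234.15005268 147.60051403]
112 [234.65202569 154.5578243 ]
108 [234.76243176 156.08804457]
86 [235.36238329 164.40333028]
80 [235.5238992  166.64192922]
```

View pics/s6z.png

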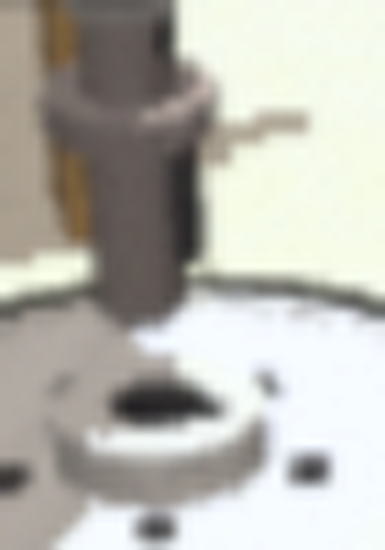

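Run:
```python
from m import *
r=bot.movel([510.2,222.1,151],max_speed=60,threshold=6); s=st('d1 %s'%r)
if not r:
    r=bot.movel([510.2,222.1,138],max_speed=25,threshold=8); st('d2 %s'%r)
```

```text
d1 False t16.28 [510.09 221.63 150.61] [-3.14  -0.     2.695] F [ 1.1 -2.7 -5.1] M [-0.68 -0.32 -0.  ] op 0.205
d2 False t16.95 [510.14 221.83 137.58] [-3.141  0.     2.695] F [ 1.4 -4.4 -5.9] M [-1.16 -0.55  0.03] op 0.202
```

Run:
```python
from m import *
r=bot.movel([510.3,221.7,119],max_speed=30,threshold=12); s=st('d1 %s'%r)
if not r:
    r=bot.movel([510.3,221.7,112],max_speed=12,threshold=20); st('d2 %s'%r)
    bot.dwell(0.3); st()
```

```text
d1 False t17.73 [510.36 221.68 118.87] [-3.142  0.     2.695] F [ 2.  -4.7 -5. ] M [-1.13 -0.56  0.06] op 0.211
d2 True t18.15 [510.65 221.51 116.18] [-3.142e+00  1.000e-03  2.695e+00] F [-0.5 -1.4  5.3] M [-0.14  0.06  0.02] op 0.205
 t18.45 [510.66 221.48 116.15] [-3.142e+00  1.000e-03  2.695e+00] F [-0.6  0.3  5.7] M [0.07 0.15 0.01] op 0.212
```

Run:
```python
from m import *
x,y,z=510.3,221.7,115.5
for i in range(14):
    bot.movel([x,y,z],max_speed=15); bot.dwell(0.3); s=st('z%.1f'%z)
    f=s['contact_force'][2]
    if f>19: break
    z-=min(1.0,max(0.2,(21-f)*0.08))
bot.dwell(1.0); st('hold')
v=imaging.capture('side'); cv2.imwrite('pics/side7.png',v); crop(v,185,100,110,110,5,'pics/s7.png')
```

```text
z115.5 t19.07 [510.68 221.74 116.24] [-3.137e+00  2.000e-03  2.694e+00] F [-0.2 -3.5  6.1] M [-0.94  0.15  0.01] op 0.208
z114.5 t19.62 [510.69 221.69 116.15] [-3.137e+00  3.000e-03  2.694e+00] F [-3.1 -4.4 12.8] M [-1.1   0.64 -0.01] op 0.211
z113.8 t20.17 [510.77 221.67 116.13] [-3.138e+00  3.000e-03  2.694e+00] F [-4.4 -6.1 17.5] M [-1.19  0.86 -0.  ] op 0.204
z113.6 t20.72 [510.81 221.68 116.14] [-3.138e+00  3.000e-03  2.694e+00] F [-4.4 -7.5 20.1] M [-1.31  1.16  0.07] op 0.203
hold t21.72 [510.78 221.69 116.14] [-3.138e+00  3.000e-03  2.694e+00] F [-4.5 -6.1 19.5] M [-1.36  1.12  0.04] op 0.212
```

View pics/s7.png

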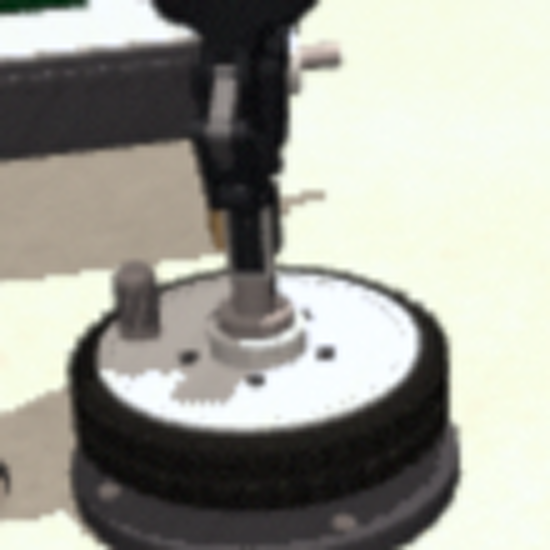

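Run:
```python
from m import *
st(); bot.sign_off()
```

```text
t21.77 [510.8  221.7  116.15] [-3.138e+00  3.000e-03  2.694e+00] F [-4.  -6.6 18.5] M [-1.31  1.19  0.03] op 0.209
the job is handed in; nothing more can be done
```

The job is done and handed in at 21.8 s of robot time: the wheel is locked, and the keyed axle is fully home and still being pressed down.

- **Lock pin:** I put the pin in the lock hole and let go of it. It stopped at the height expected for fully in (TCP 80.4 mm). Later pictures show its head flush on the disc and the wheel not turned.
- **Axle:** I turned the axle about 56° on the way to the wheel so the key lined up with the keyway. It slipped in on the first push, with no searching needed. The collar stopped at TCP 116.15 mm (116.2 expected), and the last picture shows it on the hub.
- **Press:** At hand-in the arm was still gripping, with 18.5–20 N measured at the wrist.

**Disagreements:**
- The two cameras differed by about 1.3 px. I corrected for this using the observed gripper position and where the pin was actually gripped.
- The two views of the key's angle differed (14° and 25°). I used about 19°, and the fit confirmed it.
- A small sideways load of about 8 N and 1.8 N m remained while pressing.

I didn't touch the plain shaft or the other loose things, but I took no final top picture to check them.

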